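# Lay the column on the rocking rest, heavy end at the outlet

## Robot

A 7-joint arm with a two-finger parallel gripper is mounted at the origin on the work surface. World frame = base frame: x ahead of the robot, y to its left, z up, the work surface at z = 0. Lengths are in mm, angles in rad, forces in N, time in s.
With the tool pointing down it reaches from about 425 to 875 mm from the base axis. Payload 4.7 kg.
Tool frame: the origin (TCP) lies at the very end of the fingers, on their centre line; the grasp point (between the pads) lies 19 mm behind it (env.grip_depth is the z of the grasp point in the tool frame, in mm); z points along the fingers, y is the line along which they close (so a half turn about z gives the same grasp; the last joint's range is limited). The gripper opens to 87 mm and grips with 3 to 60 N. Pads are 19 mm wide; open, the fingers measure 117 mm over their backs; the gripper's body (75 mm by 190 mm) begins 51 mm behind the grasp point.
Start: joints at [-1.088, 0.321, -0.07, 1.45, 0.023, 1.371, -0.057], TCP at [293.71, 579.88, 222.587] pointing down, gripper open.
Joint ranges: [-2.86, 2.86], [-0.3, 2.09], [-1.38, 1.24], [0.06, 2.45], [-1.56, 4.7], [0.09, 2.05], [-2.69, 2.69]. Speed limits (rad/s): [2.57, 2.57, 3.14, 3.14, 3.14, 3.14, 3.14].

## Interface

Orientations are given as a rotation vector (axis times angle).
In Python, from bench import env gives the robot as it stands.
- The arm moves only by the tool send_rows, never from a script. Its argument "increments" is text: rows parted by semicolons, each of 7 numbers parted by spaces: the shift along the tool's x, y, z normalised to -1 to 1, where 1 is 0.4 m, then the turn, a rotation vector about the tool's x, y, z normalised to -1 to 1, where 1 is 90 degrees, then the opening, from -1 (shut) to 1 (fully open). In form: dx dy dz ax ay az grip; .... A call has 1 to 5 rows; each row shifts and turns the commanded pose from where the row before left it, along the tool's axes as they then stand; what a row does not reach is not made up. A row lasts 1/8 s, in which the tool goes at most 62.5 mm and 10.7 degrees, less where a joint would pass 70% of its speed; a pose out of reach is approached as far as the arm can. A call with a number of a shift or a turn outside -1 to 1 is refused whole. A call with a gripper value outside its range is refused whole. The fingers move at their own pace and stop on an object; "grip_force" is the grip in N (left out, the last holds). Time passes only in rows, so rows that do not move let the fingers close. It gives the time, the measured TCP pose, the force, the opening and the grip force at its end, in the units of the state.
- env.get_obs(): the state, without advancing time (a new reading comes with each control period).
- env.capture(name): name is "side" or "top" or "wrist"; returns the picture (384x512x3 uint8, red, green, blue); there is no depth.
- env.camera_info(name): a dict with "fx", "fy", "cx", "cy" (pixels), "k1" (the pictures are not rectified: a ray, as slopes to the right and down, at radius r is drawn at 1 + k1 r^2 times it, then the intrinsics apply), "T" (4x4, takes a point from camera to world coordinates). Camera axes: x right, y up, looking along -z (the intrinsics and any distortion apply to the point x, -y, -z); pixel columns grow to the right and rows downward; lengths in mm; the calibration is good to about 2 mm. A picture is of the moment at which its call begins: read the wrist's pose just before it. camera_info takes no time and is no camera call; for the wrist camera it gives the pose at the moment of the call.
- env.sign_off(): hands the job in; it is judged then, once.
Trained networks look in the newest picture that a camera, given by its name, has taken for a name from the list of things; names that differ only in an ending like _2 or _b are one class to them, and where a whole thing is asked for, a point or a joint stands for the part that bears it (a point fixed in the world has none). Each returns a list of dicts, best first, with "p" (0 to 1); they miss things now and then, are a little off and sometimes report something else, mostly with a low value. They report only what shows in the picture. A call takes as long as a camera call. They do not tell look-alikes from the thing itself.
- env.recognise(camera, name): "rect" ([centre column, centre row, width, height] in pixels, round what is visible of it).
- env.masks_of(camera, name): "pixels" (384x512 bool, what is visible of it) and "rect" ([centre column, centre row, width, height] in pixels, round what is visible of it).
- env.mark_of(camera, name): "location" ([column, row] in pixels: a listed point, or the origin of a listed thing).
The state is a dict: "time": time; "joint_positions": joint angles; "qd": joint speeds; "joint_torque": joint torques, N m; "tcp_pos": TCP position; "tool_rot": TCP orientation; "ft_force": force on the tool from outside, world axes, zero at the start; "ft_torque": the same for the moment, N m; "width": opening from 0.0 (shut) to 1.0 (fully open); "finger_force": force on a finger pad.
Only numpy, scipy, OpenCV 4.12 (cv2) and the standard library are available. Lean on these libraries where they do the work, as an engineer would, in place of code of your own. Each camera call takes 0.05 s, during which the arm holds its last target. There are 200 camera calls.

## Task

Lift the column that lies on the blue mat clear of it by its swivel handle, see which end hangs low (a steel piston is hidden in that end), and set it down in the tray of the rocking rest with that heavy end at the blue outlet end, so that once let go its own weight keeps the tray tipped down at the outlet. Then push the red wedge fully home under the raised end. Do not drop the column from a height, leave the other column lying on the grey mat, and do not disturb the bottle, the beaker or the carton.

Things in the scene. Friction and masses are not known exactly. Their poses are not given: they have to be found in the camera images.
- column_a: One of two look-alike sealed columns, 150 mm long, 0.3 to 0.5 kg: beige tube (28 mm across) along the body's x axis, a 40 x 40 x 18 mm square block at each end. A steel piston hidden in one block, either one, puts the balance point about 20 mm from the middle. Origin on the axis at mid length, 20 mm above its underside. Handle hinged about its y axis through the origin; see its bar.
- column_b: One of two look-alike sealed columns, 150 mm long, 0.3 to 0.5 kg: beige tube (28 mm across) along the body's x axis, a 40 x 40 x 18 mm square block at each end. A steel piston hidden in one block, either one, puts the balance point about 20 mm from the middle. Origin on the axis at mid length, 20 mm above its underside. Handle hinged about its y axis through the origin; see its bar.
- column_a_bar (a point): Centre of the handle's black grip bar, 60 mm above the column's axis: 12 mm thick (along the column, x), 44 mm wide (across it, y), 16 mm tall. Two legs join it to the tube's sides. The handle stands upright, lightly sprung, and swivels only 0.35 rad either way; the column hung by it tips, heavy end low, to that stop.
- column_b_bar (a point): Centre of the handle's black grip bar, 60 mm above the column's axis: 12 mm thick (along the column, x), 44 mm wide (across it, y), 16 mm tall. Two legs join it to the tube's sides. The handle stands upright, lightly sprung, and swivels only 0.35 rad either way; the column hung by it tips, heavy end low, to that stop.
- mat_blue: Thin blue mat fixed to the bench, 190 x 80 x 3 mm, long along its x; origin at the centre of its underside. The column to use starts on it, lying roughly along it (either one of the two columns).
- mat_grey: The same mat in grey; the other column starts on it and stays there.
- rest: Aluminium base of the rocking rest, fixed, 86 x 200 mm; origin at the centre of its underside. Its y axis runs along the tray and points to the outlet end, which is marked blue on base and tray. Two cheeks at x = +-37 mm, 54 mm tall, carry the tray's pivot, which runs along x at 45 mm height.
- tray_mid (a point): Middle of the white tray's floor, on the pivot axis, 45 mm above the bench; it tips with the tray, axes as the rest's (y along the tray to the outlet, z out of the floor). The tray is 178 mm long and 60 mm wide outside; inside 168 x 50 mm, between rims 12 mm high at the sides and 14 mm at the ends (outlet end rim blue).
- tray (a joint): Tip of the tray, rad: 0 level, positive with the outlet end down, stops at -0.18 and +0.18. A weak spring levels the empty tray; the column's heavy end tips it onto its stop.
- wedge_tab (a point): Point on the red wedge's upright push tab: on the tab's middle plane, 45 mm above the bench. The tab is 10 mm thick (rest's x), 36 mm wide (rest's y) and stands from 8 to 60 mm above the bench. It stands 125 mm from the rest's middle along the rest's +x, and 65 mm towards the end away from the outlet, when fully out.
- wedge (a joint): How far the wedge is pushed in, m: 0 out, 0.05 fully home; it slides towards the rest's -x, needs about 2 N, and stays where it is left.
- bottle: Amber bottle, 60 mm in diameter, 130 mm tall, origin at its foot; a bystander.
- beaker: Glass beaker, 70 mm in diameter, 90 mm tall, origin at its foot; a bystander.
- carton: Blue and green carton, 120 x 70 x 50 mm, origin at the centre of its underside; a bystander.
Not all that is in view belongs to the job. There is more than one size of the mat_grey; the job needs the smallest.

How it is judged (in metres and radians):
On the way, in this order (a step that is already met when the one before it is completed fails the run):
1. the column from the blue mat is lifted clear and hangs tipped (((horizontal distance between column_b and mat_grey below 0.04 m and height (world z) of column_b below 0.035 m and height (world z) of column_a above 0.08 m and (angle between column_a's own x axis and vertical below 1.35 rad or angle between column_a's own x axis and vertical above 1.79 rad)) or (horizontal distance between column_a and mat_grey below 0.04 m and height (world z) of column_a below 0.035 m and height (world z) of column_b above 0.08 m and (angle between column_b's own x axis and vertical below 1.35 rad or angle between column_b's own x axis and vertical above 1.79 rad)))), for 0.2 s.
2. it lies in the tray, let go, with the tray tipped down at the outlet (((horizontal distance between column_b and mat_grey below 0.04 m and height (world z) of column_b below 0.035 m and x of column_a in the frame of tray_mid between -0.012 and 0.012 m and y of column_a in the frame of tray_mid between -0.014 and 0.014 m and z of column_a in the frame of tray_mid between 0.014 and 0.024 m and angle between the x axis of column_a and the y axis of tray_mid, either way round below 0.08 rad and value of joint tray above 0.12 rad and contact force between column_a and the fingers below 0.2 N and linear speed of column_a below 0.05 m/s) or (horizontal distance between column_a and mat_grey below 0.04 m and height (world z) of column_a below 0.035 m and x of column_b in the frame of tray_mid between -0.012 and 0.012 m and y of column_b in the frame of tray_mid between -0.014 and 0.014 m and z of column_b in the frame of tray_mid between 0.014 and 0.024 m and angle between the x axis of column_b and the y axis of tray_mid, either way round below 0.08 rad and value of joint tray above 0.12 rad and contact force between column_b and the fingers below 0.2 N and linear speed of column_b below 0.05 m/s))), for 0.3 s.
3. the wedge is pushed home (value of joint wedge above 0.043 m), for 0.2 s.
At the end, for the whole second after the job is handed in: Blue-mat column released, at rest, flat in the tray (middle within 14 mm along, 12 mm across, aligned to 0.08 rad), tray tipped over 0.12 rad down at the outlet, wedge in over 43 mm, other column lying within 40 mm of the grey mat's middle (((horizontal distance between column_b and mat_grey below 0.04 m and height (world z) of column_b below 0.035 m and x of column_a in the frame of tray_mid between -0.012 and 0.012 m and y of column_a in the frame of tray_mid between -0.014 and 0.014 m and z of column_a in the frame of tray_mid between 0.014 and 0.024 m and angle between the x axis of column_a and the y axis of tray_mid, either way round below 0.08 rad and value of joint tray above 0.12 rad and contact force between column_a and the fingers below 0.2 N and linear speed of column_a below 0.05 m/s and value of joint wedge above 0.043 m) or (horizontal distance between column_a and mat_grey below 0.04 m and height (world z) of column_a below 0.035 m and x of column_b in the frame of tray_mid between -0.012 and 0.012 m and y of column_b in the frame of tray_mid between -0.014 and 0.014 m and z of column_b in the frame of tray_mid between 0.014 and 0.024 m and angle between the x axis of column_b and the y axis of tray_mid, either way round below 0.08 rad and value of joint tray above 0.12 rad and contact force between column_b and the fingers below 0.2 N and linear speed of column_b below 0.05 m/s and value of joint wedge above 0.043 m))); the robot touches nothing.
It fails at once if a column is let go more than about 45 mm above its place in the tray ((height (world z) of column_a above 0.11 m and contact force between column_a and the fingers below 0.01 N and contact force between column_a and anything else below 0.01 N) or (height (world z) of column_b above 0.11 m and contact force between column_b and the fingers below 0.01 N and contact force between column_b and anything else below 0.01 N)).
It fails at once if a bystander is moved by more than 30 mm or tipped over (distance of any of bottle, beaker, carton from where it was at the start of the episode above 0.03 m or angle between any of bottle, beaker, carton's own z axis and vertical above 0.4 rad).
It also fails if it takes over 58 s, if anything falls off the work surface, if the arm or the gripper's body presses on something with over 40 N, if the wrist force passes 120 N, or if a joint passes its speed limit or range.

## Working session

There is one attempt and no reset: what is moved stays moved. The work goes in short steps, Python scripts to look and compute and a tool call to move; the robot and the scene stay as the last step left them, time stands still between calls to the robot, and variables do not carry over. Pictures are saved under pics/ and viewed, at most 10 in all, crops included, and the job is handed in when it is done.

Besides the shell and the picture viewer there is one more tool, called after "Emit:" as a command line: name --argument value ..., lists and objects as JSON in quotes. send_rows: Moves the arm, as the interface text tells. Its arguments: {"type":"object","properties":{"increments":{"type":"string"},"grip_force":{"type":"number"}},"required":["increments"]}

```bash
mkdir -p pics; ls; cat > h.py <<'E'
import numpy as np, cv2
from bench import env
from scipy.spatial.transform import Rotation as R
def ray(cam,uv,info=None):
    c=info or env.camera_info(cam); T=np.array(c["T"])
    d=np.array([(uv[0]-c["cx"])/c["fx"],(uv[1]-c["cy"])/c["fy"]]); s=d.copy()
    for _ in range(20): s=d/(1+c["k1"]*(s@s))
    return T[:3,3],T[:3,:3]@np.array([s[0],-s[1],-1])
def onz(cam,uv,z,info=None):
    o,d=ray(cam,uv,info); return o+d*(z-o[2])/d[2]
def proj(cam,p,info=None):
    c=info or env.camera_info(cam); T=np.array(c["T"])
    q=T[:3,:3].T@(np.array(p)-T[:3,3]); s=np.array([q[0],-q[1]])/-q[2]
    s=s*(1+c["k1"]*(s@s)); return np.array([c["cx"]+c["fx"]*s[0],c["cy"]+c["fy"]*s[1]])
def tri(a,uva,b,uvb):
    o1,d1=ray(a,uva);o2,d2=ray(b,uvb);d1=d1/np.linalg.norm(d1);d2=d2/np.linalg.norm(d2)
    t=np.linalg.lstsq(np.c_[d1,-d2],o2-o1,rcond=None)[0]
    return (o1+t[0]*d1+o2+t[1]*d2)/2, np.linalg.norm(o1+t[0]*d1-o2-t[1]*d2)
def save(cam,name,im=None):
    im=env.capture(cam) if im is None else im
    cv2.imwrite(f"pics/{name}.png",im[:,:,::-1]); return im
E
python3 - <<'E'
from h import *
np.set_printoptions(precision=1,suppress=True)
a=save("top","top0");b=save("side","side0")
cv2.imwrite("pics/both0.png",np.hstack([a,b])[:,:,::-1][:, :, :]) 
im=cv2.imread("pics/both0.png"); cv2.imwrite("pics/both0.png",im)
for cam in("top","side"):
    print(cam,np.array(env.camera_info(cam)["T"])[:3].round(2).tolist())
    for n in["column_a","column_a_bar","mat_blue","mat_grey","rest","tray_mid","wedge_tab","bottle","beaker","carton"]:
        print(n,[(np.round(r["location"],0).tolist(),round(r["p"],2)) for r in env.mark_of(cam,n)[:5]])
E
```

```text
pics
top [[-0.01, 0.99, -0.12, 337.02], [-1.0, -0.01, -0.0, 47.89], [-0.0, 0.12, 0.99, 1462.19]]
column_a [([337.0, 184.0], 0.82), ([292.0, 171.0], 0.67), ([157.0, 157.0], 0.41)]
column_a_bar [([343.0, 181.0], 0.47)]
mat_blue [([294.0, 174.0], 0.85)]
mat_grey [([213.0, 238.0], 0.76), ([335.0, 178.0], 0.58), ([369.0, 252.0], 0.58)]
rest [([235.0, 173.0], 0.89), ([294.0, 168.0], 0.17)]
tray_mid [([230.0, 174.0], 0.63)]
wedge_tab [([232.0, 176.0], 0.37)]
bottle [([340.0, 118.0], 0.81)]
beaker [([298.0, 110.0], 0.93)]
carton [([157.0, 160.0], 0.82)]
side [[0.94, 0.27, -0.21, 186.32], [-0.34, 0.72, -0.6, -834.6], [-0.01, 0.63, 0.77, 1205.74]]
column_a [([291.0, 272.0], 0.97), ([286.0, 224.0], 0.73)]
column_a_bar [([293.0, 267.0], 0.53)]
mat_blue [([288.0, 231.0], 0.73)]
mat_grey [([220.0, 334.0], 0.92), ([191.0, 189.0], 0.55)]
rest [([263.0, 185.0], 0.93), ([254.0, 126.0], 0.62)]
tray_mid [([262.0, 174.0], 0.62)]
wedge_tab [([299.0, 177.0], 0.53)]
bottle [([368.0, 252.0], 0.79), ([263.0, 184.0], 0.31)]
beaker [([355.0, 213.0], 0.66)]
carton [([253.0, 125.0], 0.95)]
```

View pics/top0.png

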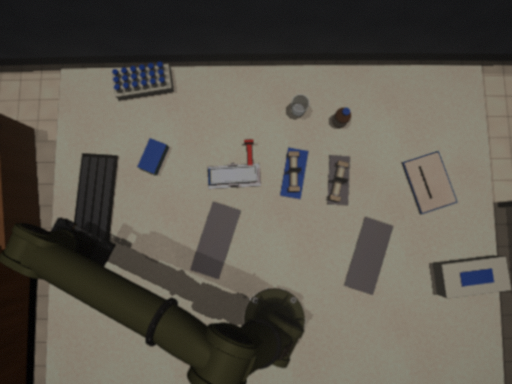

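View pics/side0.png

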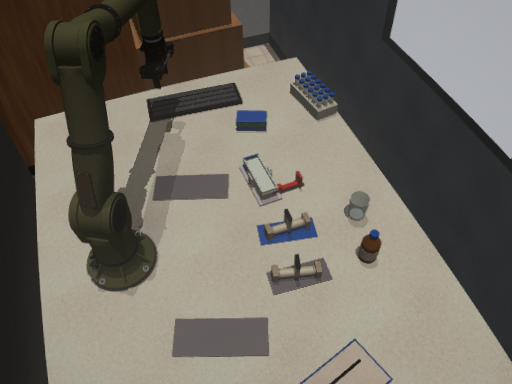

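The top view shows the blue mat with its column at (294,173), the grey-mat column at (339,180), the two larger empty grey mats at (216,240) and (369,255), the rest at (234,175) with its blue end on the left at (209,176), and the wedge tab at (249,142). The side view agrees: blue-mat column (288,227), grey-mat column (297,271), rest (262,178), tab (299,178).

Candidates for the column are (294,172) on blue and (339,180) on grey. I choose the blue one and check it close up.

```bash
python3 - <<'E'
from h import *
np.set_printoptions(precision=1,suppress=True)
a=env.capture("top");b=env.capture("side")
A=cv2.resize(a[120:216,196:366],None,fx=4,fy=4,interpolation=cv2.INTER_CUBIC)
B=cv2.resize(b[140:290,230:390],None,fx=3.4,fy=3.4,interpolation=cv2.INTER_CUBIC)
save("",'cropA',A)
for n,z in [("column_a",20),("rest",20),("wedge_tab",30),("mat_blue",2),("mat_grey",2)]:
    for r in env.masks_of("top",n)[:3]:
        ys,xs=np.nonzero(r["pixels"]); rr=cv2.minAreaRect(np.c_[xs,ys].astype(np.float32))
        print(n,round(r["p"],2),np.array([xs.mean(),ys.mean()]),[onz("top",p,z)[:2] for p in cv2.boxPoints(rr)],onz("top",(xs.mean(),ys.mean()),z))
print(tri("top",(292,171),"side",(287,226)),tri("top",(337,184),"side",(292,272)),tri("top",(232,175),"side",(262,178)))
print({k:np.round(v,3) for k,v in env.get_obs().items() if k in("time","tcp_pos","tool_rot","width","ft_force")})
c=env.camera_info("wrist"); print(R.from_rotvec(env.get_obs()["tool_rot"]).inv().apply(np.array(c["T"])[:3,3]-env.get_obs()["tcp_pos"]),R.from_rotvec(env.get_obs()["tool_rot"]).as_matrix(),np.array(c["T"])[:3,:3],c["fx"],env.camera_info("top")["fx"])
E
```

```text
column_a 0.71 [293.6 170.7] [array([469.6, -59.9]), array([622.4, -62.5]), array([ 622., -112.]), array([ 469.2, -108.7])] [546.3 -82.3  20. ]
column_a 0.43 [232.9 174.7] [array([562.7, 245.6]), array([574.3,  55.6]), array([505.2,  51.4]), array([493.6, 240.3])] [533.1 147.3  20. ]
rest 0.92 [235.3 173.7] [array([657.3, 253.8]), array([669.1,  53.8]), array([491.2,  43.6]), array([479.6, 240.6])] [537.  138.3  20. ]
rest 0.54 [341.6 116.8] [array([ 746.6, -222.8]), array([ 806.1, -283.1]), array([ 764. , -322.2]), array([ 704.9, -261.9])] [ 755.1 -271.7   20. ]
wedge_tab 0.55 [249.1 148.8] [array([664.3, 104.5]), array([664. ,  70.3]), array([575.6,  70.9]), array([575.9, 104.8])] [630.   85.1  30. ]
mat_blue 0.96 [294.2 176.4] [array([454.2, -23.8]), array([642.8, -57.9]), array([ 627.5, -144. ]), array([ 439.3, -108.6])] [527. -86.   2.]
mat_grey 0.88 [338.6 179.4] [array([ 419.3, -208.6]), array([ 610.1, -222.6]), array([ 605.9, -303.7]), array([ 415.1, -288.5])] [ 513.9 -255.7    2. ]
mat_grey 0.76 [215.3 240. ] [array([179.4, 312.3]), array([438.9, 226.8]), array([400.9, 115.2]), array([143. , 202.3])] [288.8 214.7   2. ]
mat_grey 0.74 [249.  150.6] [array([670.7, 105.6]), array([670.4,  74.6]), array([572.5,  75.2]), array([572.8, 105.9])] [628.7  86.3   2. ]
(array([545.7, -76.5,  17.5]), np.float64(0.07915916913857379)) (array([ 493.7, -244.4,   23.3]), np.float64(0.8145373598117039)) (array([536.5, 149.8,  18.8]), np.float64(8.910414874509906))
{'time': np.float64(1.45), 'tcp_pos': array([293.7, 579.9, 222.6]), 'tool_rot': array([0.7, 3.1, 0. ]), 'ft_force': array([ 0.7, -0.6,  0.1]), 'width': np.float64(1.001)}
[  69.1   -0.8 -162. ] [[-0.9  0.5  0. ]
 [ 0.5  0.9  0. ]
 [-0.   0.  -1. ]] [[ 0.5 -0.9 -0.2]
 [ 0.9  0.4  0.1]
 [ 0.  -0.3  1. ]] 314.31431110690403 385.2571513888346
```

View pics/cropA.png

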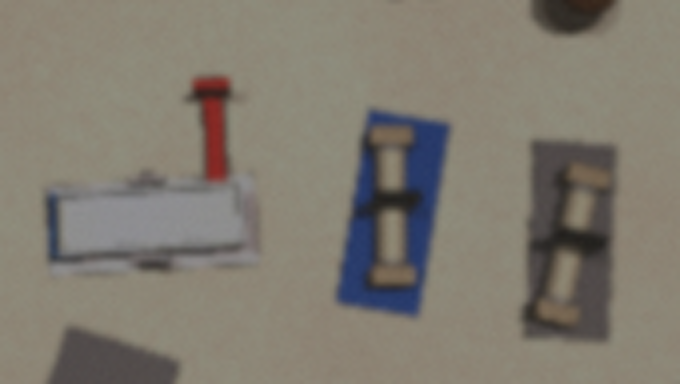

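The crop confirms the choice: the column lies along world x on the blue mat, with its bar at crop (390,203). The tray outlet (blue, crop 52,222) points to world +y, and the wedge tab is at crop (212,86). Next I turn the tool and go over for a close wrist look.

Emit:
send_rows --increments "0 0 0 0 0 0.115 1;0 0 0 0 0 0.115 1;0 0 0 0 0 0.115 1;0 0 0 0 0 0.115 1;0 0 0 0 0 0.115 1" --grip_force 25

```text
time: 2.08
tcp_pos: [293.7, 579.9, 222.6]
tool_rot: [-1.997, -2.425, -0.0]
ft_force: [-0.2, -0.4, 0.2]
width: 1.001
finger_force: 0.0
```

Emit:
send_rows --increments "-0.1375 0.0525 0 0 0 0.115 1;-0.1375 0.0525 0 0 0 0 1;-0.1375 0.0525 0 0 0 0 1;-0.1375 0.0525 0 0 0 0 1;-0.1375 0.0525 0 0 0 0 1"

```text
time: 2.7
tcp_pos: [413.8, 309.9, 222.9]
tool_rot: [-2.201, -2.242, -0.002]
ft_force: [1.1, -0.3, -0.3]
width: 0.997
finger_force: 0.0
```

Emit:
send_rows --increments "-0.1375 0.0525 0 0 0 0 1;-0.1375 0.0525 0 0 0 0 1;-0.1375 0.0525 0 0 0 0 1;-0.1375 0.0525 0 0 0 0 1"

```text
time: 3.2
tcp_pos: [501.7, 91.5, 223.0]
tool_rot: [2.201, 2.242, 0.002]
ft_force: [1.1, -0.5, -0.6]
width: 1.004
finger_force: 0.0
```

```bash
python3 - <<'E'
from h import *
print(env.get_obs()["tcp_pos"],env.get_obs()["qd"].round(2)if hasattr(env.get_obs()["qd"],'round') else 0)
env.capture("top")
import json
c=env.camera_info("wrist");im=save("wrist","w1"); np.save("w1.npy",c,allow_pickle=True)
for n in["rest","tray_mid","wedge_tab"]:
    print(n,[(np.round(r["location"],0).tolist(),round(r["p"],2)) for r in env.mark_of("wrist",n)[:4]])
E
```

```text
[501.67577108  91.49066077 223.01020039] [ 0.48  0.15  0.49 -0.14 -0.07 -0.    0.98]
rest [([277.0, 110.0], 0.96)]
tray_mid [([281.0, 109.0], 0.7)]
wedge_tab [([392.0, 165.0], 0.91)]
```

View pics/w1.png

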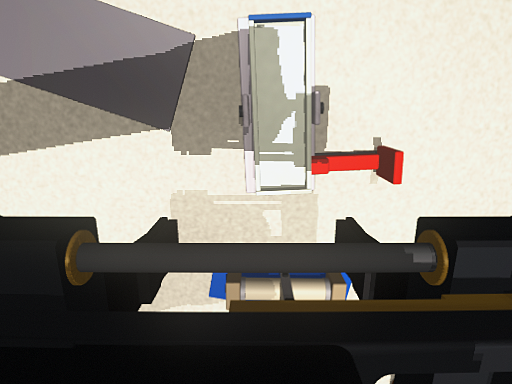

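Emit:
send_rows --increments "-0.15 0.04 0 0 0 0 1;-0.15 0.04 0 0 0 0 1;-0.13 0.03 0 0 0 0 1;0 0 0 0 0 0 1"

```text
time: 3.95
tcp_pos: [548.4, -81.5, 222.7]
tool_rot: [2.206, 2.234, -0.002]
ft_force: [-0.6, 0.2, 0.3]
width: 0.999
finger_force: 0.0
```

```bash
python3 - <<'E'
from h import *
print(env.get_obs()["tcp_pos"])
c=env.camera_info("wrist");im=save("wrist","w2"); np.save("w2.npy",c,allow_pickle=True)
for n in["column_a","column_a_bar","mat_blue"]:
    print(n,[(np.round(r["location"],0).tolist(),round(r["p"],2)) for r in env.mark_of("wrist",n)[:4]])
E
```

```text
[548.4316358  -81.45648318 222.67592106]
column_a [([223.0, 292.0], 0.94), ([253.0, 163.0], 0.82)]
column_a_bar []
mat_blue [([248.0, 164.0], 0.61)]
```

View pics/w2.png

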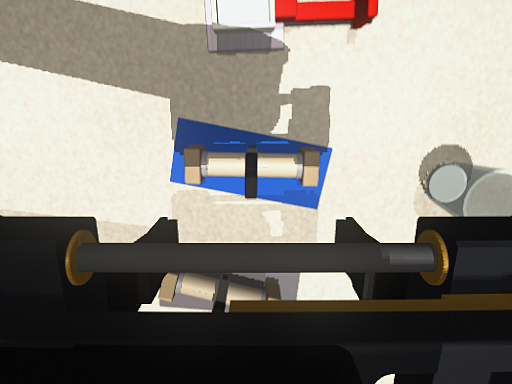

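w1 shows the tray at (280,105) with its blue outlet rim at (280,15) and the red tab at (395,165). w2 shows the blue-mat column with blocks at (193,166) and (311,168) and the black bar across the middle at (251,172).

```bash
python3 - <<'E'
from h import *
np.set_printoptions(precision=1,suppress=True)
c=np.load("w2.npy",allow_pickle=True).item(); d=np.load("w1.npy",allow_pickle=True).item()
im=cv2.imread("pics/w2.png"); im1=cv2.imread("pics/w1.png")
cv2.imwrite("pics/w2z.png",np.hstack([cv2.resize(im[110:215,165:335],None,fx=4,fy=4,interpolation=2)]))
for uv in [(193,166),(311,168)]: print(onz("wrist",uv,33,c))
print("bar",onz("wrist",(251,172),83,c), proj("wrist",(548,-80,83),c),proj("wrist",(548,-80,23),c))
z=cv2.resize(im1[0:200,225:415],None,fx=3,fy=3,interpolation=2); cv2.imwrite("pics/w1z.png",z)
for n in ["wedge_tab"]: print(onz("wrist",(397,165),55,d))
# tray rim corners at z~57
for uv in [(249,17),(311,15),(312,190),(247,191)]: print(uv,onz("wrist",uv,57,d))
# two cheeks
for uv in [(241,110),(318,105)]: print(uv,onz("wrist",uv,54,d))
print(tri("top",(249,142),"side",(299,178)))
E
```

```text
[475.8 -78.5  33. ]
[609.9 -79.2  33. ]
bar [542.4 -74.5  83. ] [256.7 177.6] [256.6 166.4]
[655.   90.9  55. ]
(249, 17) [496.3 232.7  57. ]
(311, 15) [555.1 235.   57. ]
(312, 190) [564.6  63.2  57. ]
(247, 191) [494.3  61.6  57. ]
(241, 110) [488.1 146.6  54. ]
(318, 105) [566.7 152.2  54. ]
(array([655.3,  84.9,  41.3]), np.float64(2.7902049031196747))
```

View pics/w2z.png

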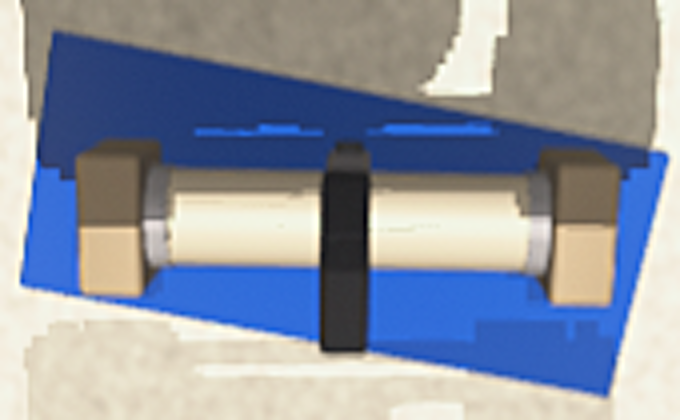

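View pics/w1z.png

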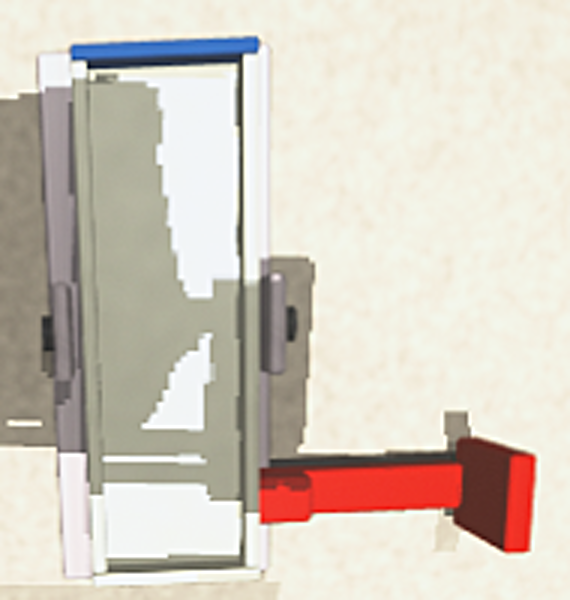

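```bash
python3 - <<'E'
from h import *
np.set_printoptions(precision=2,suppress=True)
c=np.load("w2.npy",allow_pickle=True).item(); d=np.load("w1.npy",allow_pickle=True).item()
q=lambda x,y:(165+x/4-.4,110+y/4-.4)
for p,z in [((110,259),43),((585,265),43),((345,260),91),((78,225),43),((78,293),43),((615,225),43),((613,303),43)]: print(p,onz("wrist",q(*p),z,c))
q=lambda x,y:(225+x/3-.3,y/3-.3)
# rim tops: outlet rim at z~45+14, corners, pts
for p,z in [((72,46),59),((258,40),59),((84,578),59),((265,572),59),((66,330),54),((279,322),54),((520,455),60),((520,548),60),((533,452),60),((533,551),60)]: print(p,onz("wrist",q(*p),z,d))
E
```

```text
(110, 259) [476.45 -86.08  43.  ]
(585, 265) [608.39 -86.14  43.  ]
(345, 260) [542.39 -75.37  91.  ]
(78, 225) [467.97 -76.6   43.  ]
(78, 293) [467.1 -95.9  43. ]
(615, 225) [616.04 -74.76  43.  ]
(613, 303) [616.86 -96.91  43.  ]
(72, 46) [496.01 233.92  59.  ]
(258, 40) [554.41 236.22  59.  ]
(84, 578) [500.5  60.7  59. ]
(265, 572) [565.37  63.31  59.  ]
(66, 330) [493.98 146.93  54.  ]
(279, 322) [566.53 150.15  54.  ]
(520, 455) [652.01 106.24  60.  ]
(520, 548) [656.05  72.98  60.  ]
(533, 452) [656.46 107.32  60.  ]
(533, 551) [660.89  71.91  60.  ]
```

The column centre is at about (542,-76) with yaw ≈ 0 and the bar at (542.4,-75.4). The tray centre is at about (530,148.5) with yaw ≈ 0.05 and the tab at about (657,90). All of this fits the given sizes. Now I grasp the bar.

Emit:
send_rows --increments "0.015 -0.015 0.11 0 0 0 1;0 0 0.13 0 0 0 1;0 0 0.1 0 0 0 1;0 0 0.05 0 0 0 1;0 0 0 0 0 0 1" --grip_force 25

```text
time: 4.78
tcp_pos: [540.7, -69.7, 64.9]
tool_rot: [-2.195, -2.243, 0.004]
ft_force: [-0.3, -0.4, 0.9]
width: 1.0
finger_force: 0.0
```

Emit:
send_rows --increments "0 0 0 0 0 0 -1;0 0 0 0 0 0 -1;0 0 0 0 0 0 -1;0 0 0 0 0 0 -1;0 0 0 0 0 0 -1"

```text
time: 5.4
tcp_pos: [542.2, -72.1, 66.7]
tool_rot: [2.201, 2.241, 0.0]
ft_force: [0.4, -0.7, -0.6]
width: 0.513
finger_force: 0.0
```

Emit:
send_rows --increments "-0.008 0 0 0 0 0 -1;0 0 0 0 0 0 -1;0 0 0 0 0 0 -1;0 0 0 0 0 0 -1;0 0 0 0 0 0 -1"

```text
time: 6.02
tcp_pos: [542.2, -75.2, 66.5]
tool_rot: [2.201, 2.242, 0.0]
ft_force: [0.4, 0.7, -0.1]
width: 0.132
finger_force: 25.0
```

Emit:
send_rows --increments "0 0 0 0 0 0 -1;0 0 0 0 0 0 -1;0 0 0 0 0 0 -1"

```text
time: 6.4
tcp_pos: [542.2, -75.2, 66.6]
tool_rot: [2.201, 2.241, 0.0]
ft_force: [1.2, -0.2, 0.2]
width: 0.129
finger_force: 25.0
```

Emit:
send_rows --increments "0 0 -0.04 0 0 0 -1;0 0 -0.08 0 0 0 -1;0 0 -0.11 0 0 0 -1;0 0 -0.11 0 0 0 -1;0 0 -0.04 0 0 0 -1" --grip_force 40

```text
time: 7.02
tcp_pos: [543.4, -75.6, 221.6]
tool_rot: [2.199, 2.239, 0.006]
ft_force: [-0.8, 0.4, -4.5]
width: 0.134
finger_force: 40.0
```

Emit:
send_rows --increments "0 0 0 0 0 0 -1;0 0 0 0 0 0 -1;0 0 0 0 0 0 -1;0 0 0 0 0 0 -1"

```text
time: 7.52
tcp_pos: [541.6, -75.2, 217.5]
tool_rot: [-2.2, -2.241, 0.002]
ft_force: [-0.3, -1.2, -4.2]
width: 0.134
finger_force: 40.0
```

```bash
python3 - <<'E'
from h import *
o=env.get_obs();print(o["tcp_pos"],o["ft_force"],o["ft_torque"],o["width"])
a=save("side","s2")
p=proj("side",(542,-75,166)).astype(int);print(p)
s=a[max(p[1]-50,0):p[1]+50,p[0]-65:p[0]+65]
b=save("wrist","w3")
z=cv2.resize(s,None,fx=4,fy=4,interpolation=2)
cv2.imwrite("pics/s2z.png",z[:,:,::-1])
E
```

```text
[541.64339562 -75.22041271 217.46484776] [-0.31652422 -1.15293434 -4.20069418] [-0.06644766 -0.03061009  0.03275562] 0.1339606709048675
[287 197]
```

View pics/s2z.png

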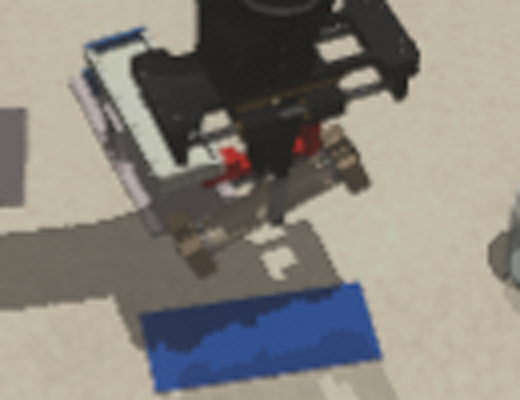

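The side crop shows the hanging column with its robot-side block at crop (195,245) and its far block at crop (345,160). I check this against both tilt hypotheses.

```bash
python3 - <<'E'
from h import *
p0=np.array([542,-75,217.5+19]); o=np.array([287-65,197-50])
for th in(-.35,0,.35):  # th>0: far (+x) end low
    org=p0-np.array([0,0,60])  # handle vertical
    u=np.array([np.cos(th),0,-np.sin(th)])
    print(th,[((proj("side",org+s*66*u)-o)*4).round() for s in(-1,1)])
E
```

```text
-0.35 [array([186., 236.]), array([340., 153.])]
0 [array([181., 218.]), array([343., 171.])]
0.35 [array([186., 198.]), array([336., 191.])]
```

The robot-side (-x) end hangs low, so it is the heavy one, and I have to turn the column about -88° in world (positive tool z). First I stop near the rest for a still measurement.

Emit:
send_rows --increments "0.09 -0.0075 0 0 0 0 -1;0.09 -0.0075 0 0 0 0 -1;0.09 -0.0075 0 0 0 0 -1;0.0675 0 0 0 0 0 -1;0 0 0 0 0 0 -1"

```text
time: 8.25
tcp_pos: [530.4, 62.8, 218.3]
tool_rot: [-2.195, -2.246, -0.001]
ft_force: [-0.4, -0.8, -4.6]
width: 0.131
finger_force: 40.0
```

Emit:
send_rows --increments "0 0 0 0 0 0 -1;0 0 0 0 0 0 -1;0 0 0 0 0 0 -1"

```text
time: 8.62
tcp_pos: [530.8, 58.6, 218.6]
tool_rot: [2.203, 2.24, 0.0]
ft_force: [-0.6, 0.6, -3.8]
width: 0.134
finger_force: 40.0
```

```bash
python3 - <<'E'
from h import *
o=env.get_obs();print(o["tcp_pos"],o["qd"],o["joint_positions"])
c=env.camera_info("wrist");im=save("wrist","w4"); np.save("w4.npy",c,allow_pickle=True)
cs=[proj("wrist",p,c) for p in [(530-30,148-89,59),(560,59,59),(500,237,59),(560,237,59),(657,90,60)]]
print(np.round(cs))
cs=np.array(cs); lo=np.maximum(cs.min(0)-25,0).astype(int); hi=np.minimum(cs.max(0)+25,[512,384]).astype(int); print(lo,hi)
z=cv2.resize(im[lo[1]:hi[1],lo[0]:hi[0]],None,fx=3,fy=3,interpolation=2)[:600,:800]; cv2.imwrite("pics/w4z.png",z[:,:,::-1])
E
```

```text
[530.83764741  58.58019134 218.59599666] [-0.00313478  0.00068116 -0.00417034 -0.00093449 -0.0008599   0.0012946
 -0.00091329] [-0.65711913  0.0729688   0.52563864  1.76228093 -0.03769738  1.31622175
 -0.1065995 ]
[[228. 174.]
 [285. 175.]
 [227. -17.]
 [292. -16.]
 [381. 147.]]
[201   0] [405 200]
```

View pics/w4z.png

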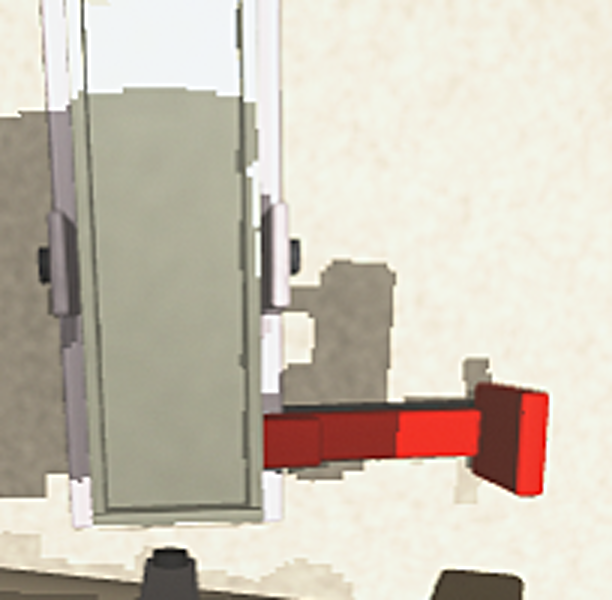

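The crop shows the tray's near-end rim at crop (93,523)-(263,518), the pivot pins at (44,265) and (294,257), and the tab at (535,440).

```bash
python3 - <<'E'
from h import *
np.set_printoptions(precision=1,suppress=True)
c=np.load("w4.npy",allow_pickle=True).item()
q=lambda x,y:(201+x/3-.3,y/3-.3)
for n,p,z in [("nearL",(93,523),59),("nearR",(263,518),59),("sideL",(72,100),57),("sideR",(254,100),57),("iL0",(80,0),57),("iR0",(240,0),57),("iL",(105,505),57),("iR",(247,505),57),("pinL",(44,265),45),("pinR",(294,257),45),("chkL",(58,263),54),("chkR",(282,255),54),("tab1",(545,392),60),("tab2",(540,496),60),("tabi1",(492,383),60),("tabi2",(520,494),60)]:
    print(n,onz("wrist",q(*p),z,c)[:2])
def model(ce,yaw):
    ce=np.array(ce)
    M=lambda x,y,z:np.r_[ce+np.array([x*np.cos(yaw)-y*np.sin(yaw),x*np.sin(yaw)+y*np.cos(yaw)]),z]
    for n,p in [("nearL",(-30,-89,59)),("nearR",(30,-89,59)),("chkL",(-37,0,54)),("chkR",(37,0,54)),("iL",(-25,-84,57)),("iR",(25,-84,57)),("iL0",(-25,60,57)),("iR0",(25,60,57)),("tabtop-",(125,-83,60)),("tabtop+",(125,-47,60))]:
        v=proj("wrist",M(*p),c); print(n,((v-[201,0])*3).round())
model((530,149),.05)
E
```

```text
nearL [504.4  59.3]
nearR [563.5  62. ]
sideL [497.9 195.2]
sideR [555.4 196.1]
iL0 [500.5 223.9]
iR0 [550.  224.7]
iL [508.4  65.4]
iR [557.9  66.2]
pinL [486.9 145.7]
pinR [571.8 149.7]
chkL [492.6 145.9]
chkR [566.7 149.7]
tab1 [656.6 107. ]
tab2 [658.9  71.6]
tabi1 [638.3 109.7]
tabi2 [651.9  72.2]
nearL [ 92. 524.]
nearR [265. 518.]
chkL [ 58. 258.]
chkR [282. 250.]
iL [106. 508.]
iR [250. 504.]
iL0 [84. 56.]
iR0 [244.  50.]
tabtop- [540. 493.]
tabtop+ [546. 387.]
```

Emit:
send_rows --increments "0 0 0 0 0 0.0988 -1;0 0 0 0 0 0.11 -1;0 0 0 0 0 0.11 -1;0 0 0 0 0 0.11 -1;0 0 0 0 0 0.11 -1"

```text
time: 9.3
tcp_pos: [530.8, 59.2, 218.6]
tool_rot: [2.931, 1.131, 0.0]
ft_force: [-0.5, -0.4, -4.7]
width: 0.133
finger_force: 40.0
```

Emit:
send_rows --increments "0 0 0 0 0 0.11 -1;0 0 0 0 0 0.11 -1;0 0 0 0 0 0.11 -1;0 0 0 0 0 0.11 -1;0 0 0 0 0 0 -1"

```text
time: 9.93
tcp_pos: [530.7, 59.2, 218.6]
tool_rot: [3.14, 0.083, 0.0]
ft_force: [-0.6, -0.2, -3.9]
width: 0.134
finger_force: 40.0
```

Emit:
send_rows --increments "0.0035 -0.0775 0 0 0 0 -1;0.003 -0.0775 0 0 0 0 -1;0.003 -0.0775 0 0 0 0 -1;0 0 0 0 0 0 -1;0 0 0 0 0 0 -1"

```text
time: 10.55
tcp_pos: [529.8, 151.7, 218.4]
tool_rot: [3.139, 0.083, -0.0]
ft_force: [0.7, -0.5, -5.4]
width: 0.132
finger_force: 40.0
```

Emit:
send_rows --increments "0 0 0.06 0 0 0 -1;0 0 0.06 0 0 0 -1;0 0 0 0 0 0 -1;0 0 0 0 0 0 -1;0 0 0 0 0 0 -1"

```text
time: 11.18
tcp_pos: [530.7, 152.5, 171.9]
tool_rot: [-3.14, -0.08, -0.003]
ft_force: [0.1, -0.0, -4.1]
width: 0.135
finger_force: 40.0
```

Emit:
send_rows --increments "-0.002 0 0.04 0 0 0 -1;0 0 0.04 0 0 0 -1;0 0 0.015 0 0 0 -1;0 0 0.015 0 0 0 -1;0 0 0 0 0 0 -1"

```text
time: 11.8
tcp_pos: [528.6, 152.5, 126.0]
tool_rot: [3.14, 0.081, -0.002]
ft_force: [0.3, 0.6, -4.4]
width: 0.13
finger_force: 40.0
```

Emit:
send_rows --increments "0 0 0.015 0 0 0 -1;0 0 0.01 0 0 0 -1;0 0 0.01 0 0 0 -1;0 0 0 0 0 0 -1;0 0 0 0 0 0 -1"

```text
time: 12.42
tcp_pos: [529.0, 152.8, 112.7]
tool_rot: [-3.14, -0.081, -0.0]
ft_force: [0.6, 0.0, -3.0]
width: 0.136
finger_force: 40.0
```

Emit:
send_rows --increments "0 0 0.006 0 0 0 -1;0 0 0 0 0 0 -1;0 0 0 0 0 0 -1"

```text
time: 12.8
tcp_pos: [529.0, 152.7, 110.2]
tool_rot: [-3.14, -0.081, -0.0]
ft_force: [-0.7, 0.5, -2.9]
width: 0.133
finger_force: 40.0
```

Emit:
send_rows --increments "0 0 0.005 0 0 0 -1;0 0 0 0 0 0 -1;0 0 0 0 0 0 -1"

```text
time: 13.18
tcp_pos: [529.1, 152.6, 108.2]
tool_rot: [-3.141, -0.081, -0.0]
ft_force: [0.4, -0.7, -1.1]
width: 0.134
finger_force: 40.0
```

```bash
python3 - <<'E'
from h import *
o=env.get_obs();print(o["tcp_pos"],o["ft_force"],o["ft_torque"])
a=save("side","s5")
p=proj("side",(530,150,70)).astype(int)
s=a[p[1]-60:p[1]+50,p[0]-60:p[0]+70]
t=env.capture("top"); pt=proj("top",(530,150,60)).astype(int); t=t[pt[1]-55:pt[1]+55,pt[0]-50:pt[0]+50]
z=np.hstack([cv2.resize(x,None,fx=3.4,fy=3.4,interpolation=2) for x in(s,t)]);print(z.shape)
cv2.imwrite("pics/s5z.png",z[:,:,::-1])
for cam in("side","top"):
  for n in("column_a","tray_mid","column_a_bar"): print(cam,n,[(np.round(r["location"],1).tolist(),round(r["p"],2)) for r in env.mark_of(cam,n)[:4]])
print(proj("side",(529.6,152,65)),proj("top",(529.6,152,65)))
E
```

```text
[529.05114357 152.55167788 108.24553006] [ 0.40657285 -0.67089031 -1.13250002] [-0.21137465  0.06700352  0.02493977]
(374, 782, 3)
side column_a [([257.6, 167.1], 0.84), ([292.4, 274.2], 0.69)]
side tray_mid [([261.1, 176.1], 0.82)]
side column_a_bar [([296.1, 262.8], 0.6)]
top column_a [([335.4, 184.5], 0.7)]
top tray_mid [([233.3, 171.6], 0.46)]
top column_a_bar [([341.0, 180.6], 0.54), ([233.3, 174.3], 0.5)]
[258.60397415 169.65213246] [230.75908701 174.01172325]
```

Height, force and the column mark (side (258,167), predicted (259,170)) all fit a seated column, so I release it.

Emit:
send_rows --increments "0 0 0.003 0 0 0 -1;0 0 0 0 0 0 -1;0 0 0 0 0 0 -0.4;0 0 0 0 0 0 0;0 0 0 0 0 0 0.3"

```text
time: 14.2
tcp_pos: [528.9, 152.8, 106.9]
tool_rot: [-3.14, -0.081, -0.0]
ft_force: [0.9, -0.2, -0.1]
width: 0.389
finger_force: 0.0
```

Emit:
send_rows --increments "0 0 0 0 0 0 0.5;0 0 0 0 0 0 0.5;0 0 0 0 0 0 0.5;0 0 0 0 0 0 0.5"

```text
time: 14.7
tcp_pos: [528.9, 152.6, 106.9]
tool_rot: [-3.141, -0.081, -0.0]
ft_force: [0.1, -0.5, -0.6]
width: 0.736
finger_force: 0.0
```

Emit:
send_rows --increments "0 0 -0.05 0 0 0 0.5;0 0 -0.1 0 0 0 0.5;0 0 -0.1 0 0 0 0.5;0 0 -0.05 0 0 0 0.5;0 0 0 0 0 0 0.5"

```text
time: 15.32
tcp_pos: [530.0, 152.9, 228.6]
tool_rot: [-3.139, -0.081, -0.005]
ft_force: [-0.8, 0.5, 0.0]
width: 0.75
finger_force: 0.0
```

```bash
python3 - <<'E'
from h import *
o=env.get_obs();print(o["time"],o["tcp_pos"],o["ft_force"],o["joint_positions"])
c=env.camera_info("wrist");w=save("wrist","w6")
a=env.capture("side")
p=proj("side",(530,150,65)).astype(int)
s=a[p[1]-45:p[1]+50,p[0]-45:p[0]+60]
pw=np.array([proj("wrist",(530+x,150+y,60),c) for x in(-50,140) for y in(-100,100)]);print(pw.round())
lo=np.maximum(pw.min(0),0).astype(int);hi=pw.max(0).astype(int);print(lo,hi)
wz=w[:,:][lo[1]:min(hi[1],384),lo[0]:min(hi[0],512)]
H=400
z=np.hstack([cv2.resize(x,(int(x.shape[1]*H/x.shape[0]),H),interpolation=2) for x in(s,wz)]);print(z.shape)
cv2.imwrite("pics/s6z.png",z[:,:800,::-1])
for n in("column_a","tray_mid","column_a_bar","wedge_tab"): print(n,[(np.round(r["location"],1).tolist(),round(r["p"],2)) for r in env.mark_of("wrist",n)[:4]])
for nm,P in [("col",(529.6,152.2,64.7)),("tray",(529.8,148.7,45)),("tab",(657.8,90,45))]: print(nm,proj("wrist",P,c))
E
```

```text
15.325 [530.00379052 152.88415612 228.61711539] [-0.75805423  0.51138694  0.00136137] [-0.80924567  0.10649288  0.5202644   1.71050049 -0.0551326   1.33531714
 -1.79811558]
[[346. 222.]
 [166. 213.]
 [369.  38.]
 [163.  27.]]
[163  26] [368 221]
(400, 862, 3)
column_a [([257.2, 178.0], 0.68)]
tray_mid [([259.5, 172.6], 0.82)]
column_a_bar [([261.0, 165.7], 0.46)]
wedge_tab [([323.7, 56.9], 0.63)]
col [256.66371166 174.6750054 ]
tray [259.80038837 171.07802159]
tab [323.61320093  51.6512724 ]
```

View pics/s6z.png

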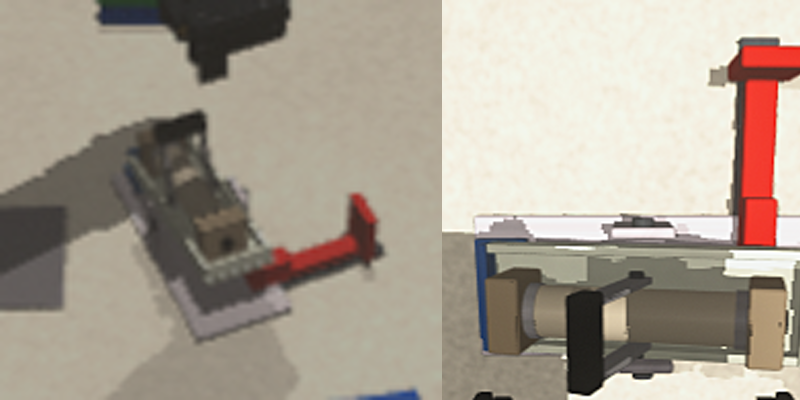

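The column lies flat in the tray with the heavy end at the blue outlet, the opposite end raised, and the wedge still out (tab at the top right of the wrist crop). Next I push the wedge with closed fingers from outside the tab.

Emit:
send_rows --increments "0.095 0.043 0 0 0 0 -1;0.095 0.043 0 0 0 0 -1;0.095 0.043 0 0 0 0 -1;0.095 0.044 0 0 0 0 -1;0 0 0 0 0 0 -1"

```text
time: 16.25
tcp_pos: [685.6, 88.5, 224.5]
tool_rot: [3.137, 0.075, -0.003]
ft_force: [0.1, -0.6, -0.6]
width: 0.263
finger_force: 0.0
```

Emit:
send_rows --increments "0 0 0 0 0 0 -1;0 0 0 0 0 0 -1;0 0 0.1 0 0 0 -1;0 0 0.1 0 0 0 -1;0 0 0 0 0 0 -1"

```text
time: 16.88
tcp_pos: [681.2, 92.5, 144.0]
tool_rot: [-3.14, -0.083, 0.01]
ft_force: [-1.2, 0.8, -0.5]
width: 0.005
finger_force: 0.0
```

Emit:
send_rows --increments "0.005 0 0.08 0 0 0 -1;0 0 0.08 0 0 0 -1;0 0 0.08 0 0 0 -1;0 0 0.035 0 0 0 -1;0 0 0 0 0 0 -1"

```text
time: 17.5
tcp_pos: [686.5, 91.9, 37.7]
tool_rot: [-3.14, -0.082, -0.001]
ft_force: [-0.3, -0.7, 0.2]
width: 0.009
finger_force: 0.0
```

Emit:
send_rows --increments "0 0 0 0 0 0 -1;-0.025 0 0 0 0 0 -1;-0.025 0 0 0 0 0 -1;-0.025 0 0 0 0 0 -1;0 0 0 0 0 0 -1"

```text
time: 18.12
tcp_pos: [655.3, 90.0, 37.2]
tool_rot: [-3.14, -0.081, 0.001]
ft_force: [0.8, -0.5, -0.5]
width: 0.007
finger_force: 0.0
```

Emit:
send_rows --increments "-0.02 0 0 0 0 0 -1;-0.02 0 0 0 0 0 -1;-0.015 0 0 0 0 0 -1;0 0 0 0 0 0 -1;0 0 0 0 0 0 -1"

```text
time: 18.75
tcp_pos: [633.7, 88.6, 36.6]
tool_rot: [3.14, 0.081, -0.002]
ft_force: [0.2, 0.8, 0.2]
width: 0.007
finger_force: 0.0
```

Emit:
send_rows --increments "-0.01 0 0 0 0 0 -1;-0.01 0 0 0 0 0 -1;0 0 0 0 0 0 -1"

```text
time: 19.12
tcp_pos: [625.8, 88.2, 36.9]
tool_rot: [-3.14, -0.081, 0.001]
ft_force: [-0.0, -0.1, -0.1]
width: 0.005
finger_force: 0.0
```

Emit:
send_rows --increments "-0.007 0 0 0 0 0 -1;0 0 0 0 0 0 -1;0 0 0 0 0 0 -1"

```text
time: 19.5
tcp_pos: [624.5, 88.2, 37.2]
tool_rot: [3.141, 0.081, 0.003]
ft_force: [4.8, 0.1, -3.5]
width: 0.004
finger_force: 2.6
```

Emit:
send_rows --increments "-0.007 0 0 0 0 0 -1;0 0 0 0 0 0 -1;0 0 0 0 0 0 -1"

```text
time: 19.88
tcp_pos: [624.4, 88.2, 37.3]
tool_rot: [3.14, 0.081, 0.013]
ft_force: [13.0, 1.0, -9.1]
width: 0.005
finger_force: 6.1
```

```bash
python3 - <<'E'
from h import *
env.capture("wrist");c=env.camera_info("wrist")
env.capture("side")
for cam in("side","wrist"):
  for n in("wedge_tab","column_a"): print(cam,n,[(np.round(r["location"],1).tolist(),round(r["p"],2)) for r in env.mark_of(cam,n)[:3]])
for s in(0,.03,.05): print(s,proj("side",(657.8-s*1e3,90-s*50,45)),proj("wrist",(657.8-s*1e3,90-s*50,45),c))
print(env.get_obs()["tcp_pos"],env.get_obs()["ft_force"])
E
```

```text
side wedge_tab [([287.4, 179.4], 0.48)]
side column_a [([256.7, 169.4], 0.62), ([292.0, 269.5], 0.58)]
wrist wedge_tab [([255.9, 271.6], 0.46)]
wrist column_a []
0 [298.76888823 176.19092213] [255.10985035 177.96182943]
0.03 [291.09956679 178.72912276] [255.09245911 233.73082922]
0.05 [285.94139709 180.4364617 ] [255.08258364 268.14591883]
[624.45307725  88.18737584  37.32723298] [ 11.60180667   0.34930933 -10.21349884]
```

It sits on a hard stop: force rises with no motion, and the wrist mark fits 50 mm. I back off and rise.

Emit:
send_rows --increments "0.04 0 0 0 0 0 -1;0.06 0 0 0 0 0 -1;0 0 -0.05 0 0 0 -1;0 0 -0.15 0 0 0 -1;0 0 -0.15 0 0 0 -1"

```text
time: 20.8
tcp_pos: [659.0, 89.7, 179.1]
tool_rot: [3.14, 0.08, -0.004]
ft_force: [0.7, 0.5, 1.5]
width: 0.005
finger_force: 0.0
```

Emit:
send_rows --increments "0 0 -0.1 0 0 0 -1;0 0 0 0 0 0 -1;0 0 0 0 0 0 -1;0 0 0 0 0 0 -1"

```text
time: 21.3
tcp_pos: [659.4, 90.1, 215.5]
tool_rot: [3.14, 0.081, -0.005]
ft_force: [-0.0, -0.2, -0.3]
width: 0.008
finger_force: 0.0
```

```bash
python3 - <<'E'
from h import *
for cam in("side","wrist","top"):
  env.capture(cam);c=env.camera_info(cam)
  for n in("wedge_tab","column_a"): print(cam,n,[(np.round(r["location"],1).tolist(),round(r["p"],2)) for r in env.mark_of(cam,n)[:3]])
  print([proj(cam,(657.8-s*1e3,90-s*50,45),c).round(1) for s in (0,.03,.05)],"col",proj(cam,(529.6,152.2,64.7),c).round(1))
print(env.get_obs()["time"],env.get_obs()["tcp_pos"],env.get_obs()["ft_force"])
E
```

```text
side wedge_tab [([294.5, 273.1], 0.58), ([289.9, 182.1], 0.57)]
side column_a [([293.9, 271.6], 0.75), ([260.2, 166.3], 0.69)]
[array([298.8, 176.2]), array([291.1, 178.7]), array([285.9, 180.4])] col [258.6 169.7]
wrist wedge_tab [([257.6, 218.2], 0.97)]
wrist column_a []
[array([255.7, 174.4]), array([255.7, 201. ]), array([255.6, 218.1])] col [194.7 286.7]
top wedge_tab []
top column_a [([336.7, 183.1], 0.93), ([232.1, 175.9], 0.56)]
[array([247.7, 140.8]), array([248.1, 148.6]), array([248.4, 153.9])] col [230.7 174. ]
21.75 [660.71504674  90.04214858 216.8483577 ] [-0.35246079  0.38314721 -0.14747261]
```

The wrist mark (257.6,218.2, p 0.97) matches 50 mm in, and the column marks are unchanged, so I hand it in.

```bash
python3 -c "
from bench import env
print(env.sign_off())"
```

```text
the job is handed in; nothing more can be done
None
```

I set the blue-mat column in the tray with its heavy end at the outlet, pushed the wedge home onto its stop, backed the arm clear and handed the job in at about 22 s; no verdict came back.

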